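# Feed a shaft blank under the sizing guard with the push stick

### The job

First swing the small oak gate behind the sizing guard wide open, at least square to how it stands when shut. Then take the push stick by its upright handle and with its nose push the hickory blank from behind, straight through the low guarded opening, until the blank lies wholly clear just beyond the guard, still in line with it; never touch the blank with the gripper. Finally put the push stick back on the cork mat, standing flat on its sole and lying lengthwise wholly on the mat, and let go; leave the gate open and the other things on the bench where they are.

Things in the scene. Friction and masses are not known exactly. Their poses are not given: they have to be found in the camera images.
- guard: Fixed grey sizing guard. Origin: on the bench, in the middle of the opening under the hood. x axis = feed direction (roughly world +y), z up. The opening runs straight along x from -35 mm (entry) to +35 mm (exit), 60 mm wide (y = -30 to +30), 46 mm high, with the bench as its floor; hood top 90 mm high, hood 116 mm wide.
- guard_entry (a point): Middle of the opening's entry at bench level (guard frame x = -35 mm). Two aluminium fences, 34 mm tall, flare outwards from here: inner faces at guard y = +-30 mm at the entry, about +-56 mm at x = -137 mm.
- gate (a joint): Gate angle in rad: 0 shut (across the outfeed, along the guard's y axis), growing as the gate swings away from the guard in the feed direction, counter-clockwise from above; 1.57 is parallel to the feed, stop at 1.75. Starts shut or ajar by up to 0.25 and stays where it is left (hinge friction about 0.06 N m).
- gate_peg (a point): Top end of the upright round brass peg on the free end of the gate: 18 mm diameter, stands 46 mm above the gate's upper edge (which is 70 mm above the bench); this point is 116 mm above the bench, 95 mm from the hinge axis.
- gate_hinge (a point): Gate's vertical hinge axis at bench level (guard frame x = 105, y = 50 mm). Gate panel 14 mm thick, 106 mm long, shut along the guard's -y from here, between a hinge post (guard y = 60 mm, 80 mm tall) and a latch post (y = -66 mm, 62 mm tall).
- blank: Hickory blank, plain block 130 long (its x axis, roughly the guard's x) x 44 wide x 32 mm high, lying in front of the guard's entry between the fences, about 0.15 kg. Origin: centre of its underside. It lies on the bench, with its +x end towards the guard.
- blank_tail (a point): Middle of the blank's rear end face (the end to push on), 65 mm behind the blank's origin, 16 mm above its underside.
- stick: Plywood push stick, about 0.22 kg. Origin: underside, below the middle of the handle; x points to the nose, z up. Sole bar 28 mm wide, 16 mm high, from x = -40 to +135 mm; nose block 36 mm wide, 26 mm high, flat end face at x = +150 mm. Upright handle 36 (x) by 24 mm (y), top 96 mm above the underside; grip it across y. Starts flat on the mat.
- stick_mid (a point): Middle of the push stick's length on its underside, 55 mm ahead of the stick's origin.
- mat: Fixed cork mat 240 (x) x 100 (y) x 4 mm thick. Origin: centre of its underside, on the bench.
- mallet_head: Bystander, leave alone: square boxwood mallet head, 170 x 58 x 58 mm, with a brass band near each end. Origin: centre of its underside.
- ferrule: Bystander, leave alone: upright steel tube, 38 mm across, 65 mm tall. Origin: centre of its underside.
- wedge_block: Bystander, leave alone: stepped cast iron wedge, 96 x 50 mm, 46 mm tall. Origin: centre of its underside.
- shaft_offcut: Bystander, leave alone: thin square hickory shaft offcut, 150 x 28 x 28 mm, lying loose well behind the blank. Origin: centre of its underside.
- glue_jar: Bystander, leave alone: glue jar, 64 mm across, 85 mm tall. Origin: centre of its underside.
- hammer: Bystander, leave alone: hammer lying on the bench. Origin: centre of its underside.
- end_ring: Bystander, leave alone: flat brass ring, 58 mm across, 22 mm tall. Origin: centre of its underside.
Not all that is in view belongs to the job. What is shaped like the blank but red is not meant.

How it is judged:
By the outcome, as a careful person would: the job done as asked, in the order asked, and still so for the second after the job is handed in, with the robot touching nothing.
It also fails if it takes over 72 s, if anything falls off the work surface, if the arm or the gripper's body presses on something with over 40 N, if the wrist force passes 120 N, or if a joint passes its speed limit or range.

### The arm

A 6-joint arm with a two-finger parallel gripper is mounted at the origin on the work surface. World frame = base frame: x ahead of the robot, y to its left, z up, the work surface at z = 0. Lengths are in m, angles in rad, forces in N, time in s.
With the tool pointing down it reaches from about 0.425 to 0.95 m from the base axis. Payload 3.5 kg.
Tool frame: the origin (TCP) lies at the very end of the fingers, on their centre line; the grasp point (between the pads) lies 19 mm behind it; z points along the fingers, y is the line along which they close (so a half turn about z gives the same grasp; the last joint's range is limited). The gripper opens to 85 mm and grips with 20 to 120 N. Pads are 22 mm wide; open, the fingers measure 114 mm over their backs; the gripper's body (76 mm by 85 mm) begins 54 mm behind the grasp point. The pads swing forward as they close: fully open they stand 13 mm farther back than shut.
Start: joints at [-1.467, 0.286, 1.577, -0, 1.279, -0.15], TCP at [0.17, -0.653, 0.231] pointing down, gripper open.
Joint ranges: [-2.77, 2.77], [-0.9, 2.22], [0.21, 2.48], [-1.53, 4.67], [0.24, 2.81], [-2.84, 2.84]. Speed limits (rad/s): [2.79, 2.79, 3.14, 3.14, 3.14, 3.14].

### API

Orientations are given as a unit quaternion [x, y, z, w].
In Python, from plant import * gives the robot as it stands. The module is installed in compiled form; this text tells all that it offers.
- The arm moves only by the tool play_rows, never from a script. Its argument "commands" is a list of rows, each a list of 3 entries, a list of its own where there are three numbers: the shift along the world's x, y, z normalised to -1 to 1, where 1 is 30 mm, then the turn, a rotation vector about the world's x, y, z normalised to -1 to 1, where 1 is 0.1 rad, then the opening, from 0 (shut) to 1 (fully open). A call has 1 to 20 rows; each row shifts and turns the commanded pose from where the row before left it; what a row does not reach is not made up. A row lasts 1/12 s, in which the tool goes at most 41.7 mm and 7.16 degrees, less where a joint would pass 70% of its speed; a pose out of reach is approached as far as the arm can. A call with a number of a shift or a turn outside -1 to 1 is refused whole. A call with a gripper value outside its range is refused whole. The fingers move at their own pace and stop on an object; "newtons" is the grip in N (left out, the last holds). Time passes only in rows, so rows that do not move let the fingers close. It gives the time, the measured TCP pose, the force, the opening and the grip force at its end, in the units of the state.
- get_state(): the state, without advancing time (a new reading comes with each control period).
- grab_frame(name): name is "side" or "top" or "wrist"; returns the picture (420x560x3 uint8, red, green, blue); there is no depth.
- camera_params(name): a dict with "camera_matrix" (3x3 intrinsics, pixels), "dist" ([k1, k2, p1, p2, k3] as OpenCV has them; the pictures are not rectified), "extrinsics" (4x4, takes a point from camera to world coordinates). Camera axes: x right, y down, z forward; pixel columns grow to the right and rows downward; lengths in m; the calibration is good to about 2 mm. A picture is of the moment at which its call begins: read the wrist's pose just before it. camera_params takes no time and is no camera call; for the wrist camera it gives the pose at the moment of the call.
- hand_in(): hands the job in; it is judged then, once.
Trained networks look in the newest picture that a camera, given by its name, has taken for a name from the list of things; names that differ only in an ending like _2 or _b are one class to them, and where a whole thing is asked for, a point or a joint stands for the part that bears it (a point fixed in the world has none). Each returns a list of dicts, best first, with "conf" (0 to 1); they miss things now and then, are a little off and sometimes report something else, mostly with a low value. They report only what shows in the picture. A call takes as long as a camera call. They do not tell look-alikes from the thing itself.
- silhouettes(target, camera): "mask" (420x560 bool, what is visible of it) and "extent" ([left, top, right, bottom] in pixels, round what is visible of it).
- place_of(target, camera): "point" ([column, row] in pixels: a listed point, or the origin of a listed thing).
The state is a dict: "time": time; "qpos": joint angles; "dq": joint speeds; "effort": joint torques, N m; "ee_pos": TCP position; "tool_rot": TCP orientation; "wrist_force": force on the tool from outside, world axes, zero at the start; "moment": the same for the moment, N m; "gripper_width": finger opening in m; "grip_force": force on a finger pad.
Only numpy, scipy, OpenCV 4.12 (cv2) and the standard library are available. Lean on these libraries where they do the work, as an engineer would, in place of code of your own. Each camera call takes 0.05 s, during which the arm holds its last target. There are 200 camera calls.

## Working session

There is one attempt and no reset: what is moved stays moved. The work goes in short steps, Python scripts to look and compute and a tool call to move; the robot and the scene stay as the last step left them, time stands still between calls to the robot, and variables do not carry over. Pictures are saved under pics/ and viewed, at most 10 in all, crops included, and the job is handed in when it is done.

Besides the shell and the picture viewer there is one more tool, called after "Call:" as a command line: name --argument value ..., lists and objects as JSON in quotes. play_rows: Moves the arm, as the interface text tells. Scaled input: -1 to 1 covers 30 mm each way for a shift and 0.1 rad each way for a turn. Its arguments: {"type":"object","properties":{"commands":{"type":"array","items":{"type":"array"}},"newtons":{"type":"number"}},"required":["commands"]}

```bash
mkdir -p pics
cat > h.py <<'E'
from plant import *
import numpy as np, cv2
def ray(cam,px,P=None):
    P=P or camera_params(cam)
    K=np.array(P["camera_matrix"]);d=np.array(P["dist"]);T=np.array(P["extrinsics"])
    u=cv2.undistortPoints(np.array([[px]],float),K,d)[0,0]
    return T[:3,3],T[:3,:3]@np.array([u[0],u[1],1.])
def at(cam,px,z,P=None):
    o,r=ray(cam,px,P); return o+r*(z-o[2])/r[2]
def proj(cam,pts,P=None):
    P=P or camera_params(cam)
    T=np.linalg.inv(np.array(P["extrinsics"]))
    c=np.atleast_2d(pts)@T[:3,:3].T+T[:3,3]
    return cv2.projectPoints(c,np.zeros(3),np.zeros(3),np.array(P["camera_matrix"]),np.array(P["dist"]))[0][:,0]
def tri(a,b):
    (o1,r1),(o2,r2)=a,b
    r1=r1/np.linalg.norm(r1);r2=r2/np.linalg.norm(r2)
    A=np.stack([r1,-r2],1);s=np.linalg.lstsq(A,o2-o1,rcond=None)[0]
    p,q=o1+s[0]*r1,o2+s[1]*r2
    return (p+q)/2,np.linalg.norm(p-q)
def save(n,im): cv2.imwrite("pics/"+n+".png",cv2.cvtColor(im,cv2.COLOR_RGB2BGR))
E
cat > a.py <<'E'
from h import *
np.set_printoptions(precision=3,suppress=True)
ims=[grab_frame(c) for c in("top","side")]
save("top",ims[0]);save("side",ims[1])
Z=dict(guard=0,guard_entry=0,gate_peg=.116,gate_hinge=0,blank=0,blank_tail=.016,stick=.004,stick_mid=.004,mat=0,mallet_head=0,shaft_offcut=0)
for n,z in Z.items():
    for c in("top","side"):
        for r in place_of(n,c)[:3]: print(n,c,round(r["conf"],2),np.round(r["point"],1),at(c,r["point"],z))
for c in("top","side"): print(c,np.array(camera_params(c)["extrinsics"])[:3,3])
E
python3 a.py
```

```text
guard top 0.64 [246. 242.] [0.466 0.098 0.   ]
guard side 0.88 [296.4 256.1] [ 0.453  0.085 -0.   ]
guard_entry top 0.66 [257.3 246.8] [0.451 0.061 0.   ]
guard_entry top 0.46 [234.7 198.9] [0.607 0.138 0.   ]
guard_entry side 0.75 [304.1 252.9] [0.439 0.062 0.   ]
gate_peg top 0.74 [404.2 231.2] [ 0.502 -0.386  0.116]
gate_peg top 0.73 [200.1 228.7] [0.504 0.227 0.116]
gate_peg side 0.78 [257.3 241. ] [0.511 0.204 0.116]
gate_hinge top 0.49 [215.  258.8] [0.41  0.199 0.   ]
gate_hinge side 0.94 [290.1 284.5] [0.417 0.201 0.   ]
blank top 0.72 [323.4 288.5] [ 0.319 -0.154  0.   ]
blank top 0.71 [290.6 248.9] [ 0.446 -0.047  0.   ]
blank side 0.95 [320.3 230.2] [ 0.44  -0.061 -0.   ]
blank side 0.94 [367.4 222.8] [ 0.322 -0.161  0.   ]
blank_tail top 0.91 [310.5 250.7] [ 0.441 -0.11   0.016]
blank_tail top 0.75 [215.8 259.8] [0.408 0.193 0.016]
blank_tail top 0.56 [329.9 272.7] [ 0.371 -0.173  0.016]
blank_tail side 0.9 [350.6 209. ] [ 0.389 -0.189  0.016]
blank_tail side 0.62 [325.3 216.4] [ 0.446 -0.115  0.016]
stick top 0.73 [320.1 177.8] [ 0.679 -0.141  0.004]
stick side 0.87 [264.9 197.4] [ 0.677 -0.147  0.004]
stick_mid top 0.91 [303.4 176. ] [ 0.684 -0.087  0.004]
stick_mid side 0.82 [255.7 203.4] [ 0.687 -0.101  0.004]
mat top 0.62 [310.1 178.6] [ 0.676 -0.109  0.   ]
mat top 0.38 [249.4 244.6] [0.458 0.087 0.   ]
mat side 0.71 [260.7 208.3] [ 0.661 -0.088  0.   ]
mallet_head top 0.61 [208.4 163.8] [0.723 0.228 0.   ]
mallet_head top 0.31 [309.7 247.6] [ 0.45  -0.109  0.   ]
mallet_head side 0.96 [192.3 260.1] [0.71  0.231 0.   ]
shaft_offcut top 0.93 [410.4 231.4] [ 0.506 -0.439  0.   ]
shaft_offcut side 0.64 [319.3 231.6] [ 0.44  -0.053  0.   ]
shaft_offcut side 0.53 [341.9 174.1] [ 0.502 -0.414  0.   ]
top [ 0.463 -0.026  1.39 ]
side [-0.018  1.123  0.923]
```

View pics/top.png

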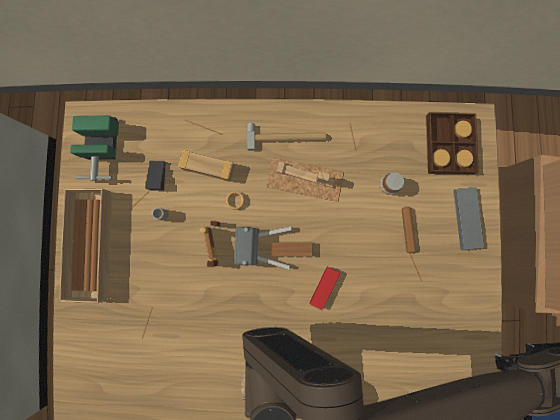

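View pics/side.png

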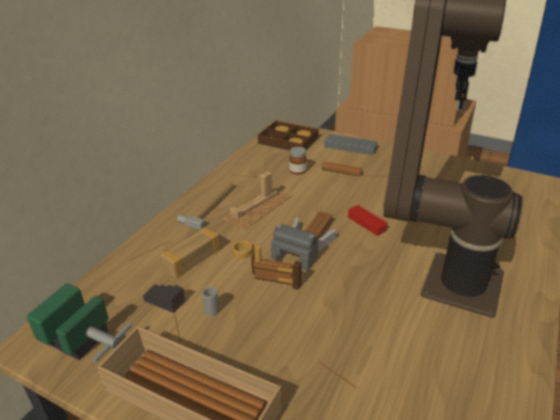

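The top view shows the hickory blank at (295,249) between the fences, and the red look-alike at (324,288). The shaft offcut is at (408,230), and a false "peg" detection sits on it at (404,231). The stick lies on the mat with its handle at (322,178) and its nose to the left, and the gate is at (209,245) with its peg near (203,228).

Candidates for "blank": brown (295,249), red (324,288) and offcut (408,230). I choose (295,249), because it is brown, lies between the fences and has the right size. For the peg I choose (200,229).

Run:
```python
from h import *
from scipy.spatial.transform import Rotation as R
s=get_state();print(R.from_quat(s["tool_rot"]).as_matrix().round(3))
T=np.array(camera_params("wrist")["extrinsics"]);print(T.round(3),s["ee_pos"])
im=cv2.imread("pics/top.png")[205:275,190:335]
cv2.imwrite("pics/crop.png",cv2.resize(im,None,fx=5,fy=5,interpolation=cv2.INTER_CUBIC))
```

```text
[[ 0.968  0.251  0.   ]
 [ 0.251 -0.968 -0.   ]
 [ 0.     0.    -1.   ]]
[[ 0.251 -0.928 -0.275  0.238]
 [-0.968 -0.241 -0.072 -0.636]
 [ 0.     0.284 -0.959  0.374]
 [ 0.     0.     0.     1.   ]] [ 0.16951697 -0.65336895  0.23133243]
```

View pics/crop.png

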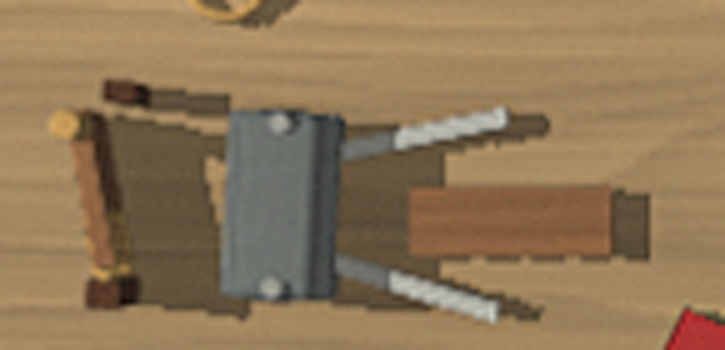

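The crop shows a brown block between the fences, spanning about crop (410–612, 187–257). It is the hickory blank, and the red one lies outside at the lower right. The gate is slightly ajar, with its brass peg at crop (67,123), which is image (203,230).

Call:
play_rows --commands '[[[0.69,0.73,0.25],[0,0,0],0.4],[[0.69,0.73,0.25],[0,0,0],0.4],[[0.69,0.73,0.25],[0,0,0],0.4],[[0.69,0.73,0.25],[0,0,0],0.4],[[0.69,0.73,0.25],[0,0,0],0.4],[[0.69,0.73,0.25],[0,0,0],0.4],[[0.69,0.73,0.25],[0,0,0],0.4],[[0.69,0.73,0.25],[0,0,0],0.4],[[0.69,0.73,0.25],[0,0,0],0.4],[[0.69,0.73,0.25],[0,0,0],0.4],[[0.69,0.73,0.25],[0,0,0],0.4],[[0.69,0.73,0.25],[0,0,0],0.4],[[0.69,0.73,0.25],[0,0,0],0.4],[[0.69,0.73,0.25],[0,0,0],0.4],[[0.69,0.73,0.25],[0,0,0],0.4],[[0.69,0.73,0.25],[0,0,0],0.4]]'

```text
time: 2.53
ee_pos: [0.5015, -0.3017, 0.3519]
tool_rot: [0.992, 0.127, 0.0, 0.0]
wrist_force: [0.2, 0.2, 0.1]
gripper_width: 0.0343
grip_force: 0.0
```

Call:
play_rows --commands '[[[-0.1,1,0],[0,0,-0.1],0.4],[[-0.1,1,0],[0,0,-0.1],0.4],[[-0.1,1,0],[0,0,-0.1],0.4],[[-0.1,1,0],[0,0,-0.1],0.4],[[-0.1,1,0],[0,0,-0.1],0.4],[[-0.1,1,0],[0,0,-0.1],0.4],[[-0.1,1,0],[0,0,-0.1],0.4],[[-0.1,1,0],[0,0,-0.1],0.4],[[-0.1,1,0],[0,0,-0.1],0.4],[[-0.1,1,0],[0,0,-0.1],0.4],[[-0.1,1,0],[0,0,-0.1],0.4],[[-0.1,1,0],[0,0,-0.1],0.4],[[0,0,0],[0,0,0],0.4],[[0,0,0],[0,0,0],0.4]]'

```text
time: 3.7
ee_pos: [0.4645, 0.0581, 0.3516]
tool_rot: [0.998, 0.068, 0.0, 0.0]
wrist_force: [0.2, -0.3, 0.1]
gripper_width: 0.0341
grip_force: 0.0
```

```bash
cat > w.py <<'E'
import sys
from h import *
np.set_printoptions(precision=4,suppress=True)
P=camera_params("wrist");im=grab_frame("wrist");save(sys.argv[1],im)
s=get_state();print(s["time"],s["ee_pos"],s["qpos"])
Z=dict(guard_entry=0,gate_peg=.116,gate_hinge=0,blank=0,blank_tail=.016,stick=.004,stick_mid=.004,mat=0)
for n in sys.argv[2:]:
    for r in place_of(n,"wrist")[:2]: print(n,round(r["conf"],2),np.round(r["point"],1),at("wrist",r["point"],Z[n],P))
E
python3 w.py w1 guard_entry gate_peg gate_hinge blank blank_tail
```

```text
3.75 [0.4646 0.0572 0.3515] [-0.0945 -0.255   1.9091 -0.0006  1.487   1.3411]
gate_peg 0.65 [143.5 131.3] [0.4948 0.2182 0.116 ]
gate_peg 0.65 [252.1 165.1] [0.4726 0.0867 0.116 ]
gate_hinge 0.57 [182.6 182.1] [0.411  0.2006 0.    ]
blank 0.92 [383.5 258. ] [ 0.3242 -0.1517  0.    ]
blank 0.58 [340.3 181.2] [ 0.4472 -0.0509  0.    ]
blank_tail 0.92 [415.7 231.3] [ 0.385  -0.1857  0.016 ]
blank_tail 0.62 [383.3 189.5] [ 0.4462 -0.1167  0.016 ]
```

View pics/w1.png

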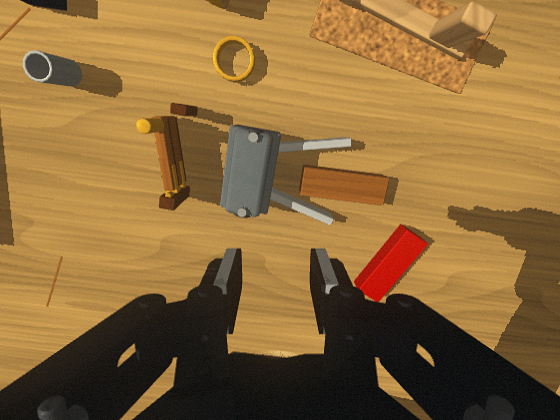

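The wrist view shows the peg top at (143,126), the hinge post top at (172,203), the latch post at (183,109), the hood between (235,125) and (270,215), and the fence tips at about (350,146) and (333,219). The blank lies at (300–392, 167–205), and the red block is separate at (392,262).

Run:
```python
from h import *
from scipy.optimize import least_squares
np.set_printoptions(precision=4,suppress=True)
im=cv2.imread("pics/w1.png")
c=cv2.resize(im[90:235,125:410],None,fx=2.8,fy=2.8,interpolation=cv2.INTER_CUBIC)
obs=[((351,147),.034,(-137,-56)),((334,218),.034,(-137,56)),((183,109),.062,(105,-66)),((174,195),.08,(105,60)),((182.6,182.1),0,(105,50))]
W=[at("wrist",p,z)[:2] for p,z,_ in obs];G=np.array([g for *_,g in obs])/1e3
f=lambda v:(np.stack([np.cos(v[2])*G[:,0]-np.sin(v[2])*G[:,1]+v[0],np.sin(v[2])*G[:,0]+np.cos(v[2])*G[:,1]+v[1]],1)-W)
r=least_squares(lambda v:f(v).ravel(),[.46,.09,1.45]);v=r.x;print(v,f(v)*1e3)
print("peg",at("wrist",(143.5,126),.116))
cs,sn=np.cos(v[2]),np.sin(v[2])
def g(x,y,z): return [cs*x-sn*y+v[0],sn*x+cs*y+v[1],z]
pts=[g(sx*.035,sy*.058,.09) for sx in(1,-1) for sy in(1,-1)]+[g(-.137,sy*.056,.034) for sy in(1,-1)]+[g(-.035,sy*.03,.034) for sy in(1,-1)]+[g(.105,.05,0),g(.105,.05,.07),g(.105,-.066,.062),g(.105,.06,.08)]
for p in proj("wrist",pts): cv2.circle(c,tuple(int(t) for t in (p-[125,90])*2.8),3,(255,0,255),-1)
cv2.imwrite("pics/ov.png",c)
```

```text
[0.4582 0.0865 1.5104] [[ 1.1032 -3.1297]
 [-0.4476 -0.8287]
 [ 4.4061  1.1991]
 [-7.7207  7.1748]
 [ 2.6589 -4.4155]]
peg [0.502  0.2159 0.116 ]
```

View pics/ov.png

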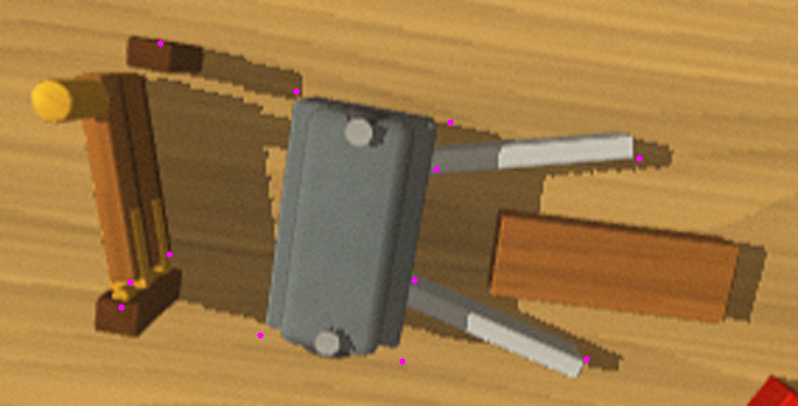

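Call:
play_rows --commands '[[[0.21,0.88,-0.83],[0,0,0.12],0.5],[[0.21,0.88,-0.83],[0,0,0.12],0.5],[[0.21,0.88,-0.83],[0,0,0.12],0.5],[[0.21,0.88,-0.83],[0,0,0.12],0.5],[[0.21,0.88,-0.83],[0,0,0.12],0.5],[[0.21,0.88,-0.83],[0,0,0.12],0.5],[[0,0,0],[0,0,0],0.5],[[0,0,0],[0,0,0],0.5]]'

```text
time: 4.67
ee_pos: [0.5016, 0.2154, 0.1994]
tool_rot: [0.995, 0.103, -0.003, 0.0]
wrist_force: [0.6, -0.3, 0.5]
gripper_width: 0.0426
grip_force: 0.0
```

```bash
python3 w.py w2 gate_peg gate_hinge
```

```text
4.7167 [0.5027 0.215  0.2014] [ 0.2187  0.0317  1.9208 -0.0005  1.1905  1.584 ]
gate_peg 0.88 [272.  210.4] [0.5019 0.2172 0.116 ]
```

View pics/w2.png

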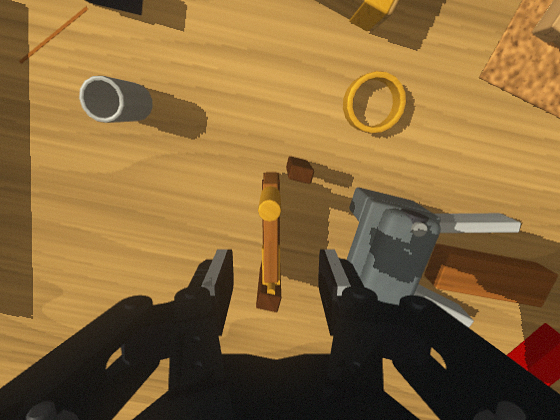

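The peg top at (269,210) is centred between the fingers, and the gate is in line with the tool's x axis. Next I descend astride the peg.

Call:
play_rows --commands '[[[0,0.07,-0.98],[0,0,0],0.5],[[0,0,-0.98],[0,0,0],0.5],[[0,0,-0.98],[0,0,0],0.5],[[0,0,-0.98],[0,0,0],0.5],[[0,0,0],[0,0,0],0.27],[[0,0,0],[0,0,0],0.27],[[0,0,0],[0,0,0],0.27]]' --newtons 20

```text
time: 5.4
ee_pos: [0.5045, 0.2173, 0.0871]
tool_rot: [0.995, 0.102, 0.002, -0.0]
wrist_force: [0.6, -0.2, 0.6]
gripper_width: 0.0233
grip_force: 0.0
```

Run:
```python
from h import *
s=get_state();print(s["time"],s["ee_pos"],s["gripper_width"],s["wrist_force"])
h=np.array([.411,.198]);d=np.array(s["ee_pos"][:2])-h;a=np.arctan2(d[1],d[0]);r=np.hypot(*d);print(a,r)
t=a+.096*np.arange(16);p=h+(r+(.0945-r)*np.arange(16)/15)[:,None]*np.stack([np.cos(t),np.sin(t)],1)
print((np.diff(p,axis=0)/.03).round(2).tolist())
```

```text
5.4 [0.50446047 0.21732318 0.08708954] 0.023260814324680044 [ 0.59962813 -0.17393834  0.64027412]
0.2038797846309926 0.09543712067001303
[[-0.08, 0.3], [-0.11, 0.29], [-0.13, 0.27], [-0.16, 0.26], [-0.18, 0.24], [-0.2, 0.22], [-0.23, 0.2], [-0.24, 0.18], [-0.26, 0.16], [-0.27, 0.13], [-0.28, 0.1], [-0.29, 0.08], [-0.3, 0.05], [-0.3, 0.02], [-0.3, -0.01]]
```

Call:
play_rows --commands '[[[-0.08,0.3,0],[0,0,0.96],0.27],[[-0.11,0.29,0],[0,0,0.96],0.27],[[-0.13,0.27,0],[0,0,0.96],0.27],[[-0.16,0.26,0],[0,0,0.96],0.27],[[-0.18,0.24,0],[0,0,0.96],0.27],[[-0.2,0.22,0],[0,0,0.96],0.27],[[-0.23,0.2,0],[0,0,0.96],0.27],[[-0.24,0.18,0],[0,0,0.96],0.27],[[-0.26,0.16,0],[0,0,0.96],0.27],[[-0.27,0.13,0],[0,0,0.96],0.27],[[-0.28,0.1,0],[0,0,0.96],0.27],[[-0.29,0.08,0],[0,0,0.96],0.27],[[-0.3,0.05,0],[0,0,0.96],0.27],[[-0.3,0.02,0],[0,0,0.96],0.27],[[-0.3,-0.01,0],[0,0,0.96],0.27],[[0,0,0],[0,0,0],0.27],[[0,0,0],[0,0,0],0.27]]'

```text
time: 6.82
ee_pos: [0.4043, 0.2929, 0.0871]
tool_rot: [0.681, 0.732, 0.002, 0.001]
wrist_force: [0.7, 1.5, 0.2]
gripper_width: 0.0228
grip_force: 0.0
```

Call:
play_rows --commands '[[[0,0,0],[0,0,0],0.45],[[0,0,0],[0,0,0],0.45],[[0,0,0.9],[0,0,0],0.45],[[0,0,1],[0,0,0],0.45],[[0,0,1],[0,0,0],0.45],[[0,0,1],[0,0,0],0.45],[[0,0,1],[0,0,0],0.45],[[0,0,1],[0,0,0],0.45],[[0,0,0],[0,0,0],0.45]]'

```text
time: 7.57
ee_pos: [0.4061, 0.2936, 0.2694]
tool_rot: [0.681, 0.733, 0.006, 0.003]
wrist_force: [0.3, -0.8, 0.3]
gripper_width: 0.0384
grip_force: 0.0
```

```bash
python3 w.py w3 gate_peg gate_hinge guard_entry
python3 - <<'E'
from h import *
im=grab_frame("top");save("top2",im)
for n,z in dict(gate_peg=.116,gate_hinge=0,blank=0,blank_tail=.016,stick=.004,stick_mid=.004,mat=0).items():
    for r in place_of(n,"top")[:2]: print(n,round(r["conf"],2),np.round(r["point"],1),at("top",r["point"],z))
E
```

```text
7.6167 [0.405  0.2931 0.2661] [ 0.4232 -0.1396  1.964  -0.0001  1.3082  0.3495]
gate_peg 0.74 [399.4 287.1] [0.547  0.1979 0.116 ]
gate_peg 0.69 [278.9 191.8] [0.4097 0.2936 0.116 ]
guard_entry 0.42 [298.  305.9] [0.4571 0.091  0.    ]
gate_peg 0.79 [176.6 259.1] [0.41177134 0.29590553 0.116     ]
gate_hinge 0.69 [215.7 259. ] [0.40977821 0.19625237 0.        ]
gate_hinge 0.67 [309.6 249.3] [ 0.44498648 -0.10830796  0.        ]
blank 0.94 [324.4 289.5] [ 0.31602239 -0.15697515  0.        ]
blank 0.62 [291.5 249.2] [ 0.44472359 -0.04966044  0.        ]
blank_tail 0.8 [313.4 250.3] [ 0.44210846 -0.11955233  0.016     ]
blank_tail 0.65 [289.6 246.1] [ 0.45476763 -0.04320759  0.016     ]
stick 0.75 [207.6 163. ] [0.72499152 0.23037586 0.004     ]
stick 0.72 [322.8 178.7] [ 0.67576645 -0.15028157  0.004     ]
stick_mid 0.69 [305.  174.3] [ 0.68975688 -0.09182023  0.004     ]
stick_mid 0.4 [408.6 230.8] [ 0.50730381 -0.43191655  0.004     ]
mat 0.93 [307.9 179.9] [ 0.67188378 -0.10162729  0.        ]
```

View pics/w3.png

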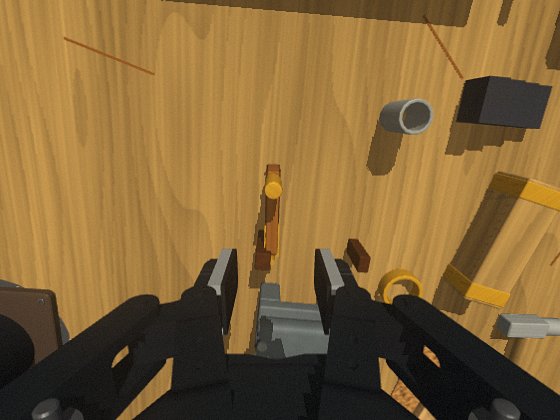

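The gate is open: its peg top at (273,186) lies straight beyond the hinge post, about 94° from shut, measured from the peg at (0.410,0.294) and the hinge at (0.411,0.197). Next is the stick.

Call:
play_rows --commands '[[[0.64,-1,0.07],[0,0,-0.19],0.8],[[0.64,-1,0.07],[0,0,-0.19],0.8],[[0.64,-1,0.07],[0,0,-0.19],0.8],[[0.64,-1,0.07],[0,0,-0.19],0.8],[[0.64,-1,0.07],[0,0,-0.19],0.8],[[0.64,-1,0.07],[0,0,-0.19],0.8],[[0.64,-1,0.07],[0,0,-0.19],0.8],[[0.64,-1,0.07],[0,0,-0.19],0.8],[[0.64,-1,0.07],[0,0,-0.19],0.8],[[0.64,-1,0.07],[0,0,-0.19],0.8],[[0.64,-1,0.07],[0,0,-0.19],0.8],[[0.64,-1,0.07],[0,0,-0.19],0.8],[[0.64,-1,0.07],[0,0,-0.19],0.8],[[0.64,-1,0.07],[0,0,-0.19],0.8],[[0,0,0],[0,0,0],0.8],[[0,0,0],[0,0,0],0.8]]'

```text
time: 9.5
ee_pos: [0.6718, -0.1295, 0.2896]
tool_rot: [0.772, 0.635, -0.0, -0.001]
wrist_force: [-0.0, 0.9, 0.3]
gripper_width: 0.0685
grip_force: 0.0
```

```bash
python3 w.py w4 stick stick_mid mat guard_entry blank_tail blank
```

```text
9.55 [ 0.6713 -0.1282  0.2898] [-0.337   0.2696  1.4909  0.0004  1.3828 -0.1451]
stick 0.82 [276.8 178.2] [ 0.6692 -0.1433  0.004 ]
stick 0.59 [297.3 315.1] [ 0.659  -0.3668  0.004 ]
stick_mid 0.76 [278.7 138.3] [ 0.6821 -0.0905  0.004 ]
mat 0.55 [275.2 142.3] [ 0.6764 -0.0951  0.    ]
blank_tail 0.9 [113.6 190.2] [ 0.447  -0.1144  0.016 ]
blank_tail 0.75 [ 88.3 245.1] [ 0.3835 -0.185   0.016 ]
blank 0.72 [ 49.8 230.9] [ 0.3237 -0.1572  0.    ]
blank 0.62 [102.5 142.3] [ 0.4454 -0.0497  0.    ]
```

View pics/w4.png

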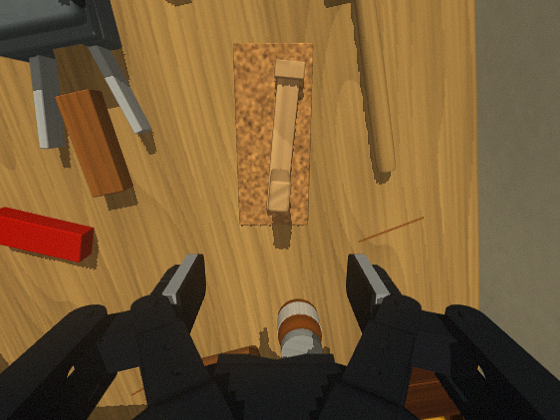

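The stick's nose is at about (290,60–80) and its handle at about (280,185). The mat corners are at (234,44), (313,44), (308,224) and (240,225). The jar is at (299,320), clear of the handle.

Run:
```python
from h import *
np.set_printoptions(precision=4,suppress=True)
for n,p,z in [("nose",(291,60),.03),("soletail",(281,212),.02),("m1",(234,44),.004),("m2",(313,44),.004),("m3",(308,224),.004),("m4",(240,225),.004),
  ("blank tl",(57,97),.032),("tr",(100,90),.032),("br",(131,186),.032),("bl",(91,195),.032)]: print(n,at("wrist",p,z))
r=silhouettes("stick","wrist")[0];print(r["conf"],r["extent"])
ys,xs=np.nonzero(r["mask"])
for y in range(ys.min(),ys.max()+1,6): q=xs[ys==y];print(y,q.min(),q.max(),end="; ")
c=cv2.imread("pics/w4.png")[35:230,215:330];cv2.imwrite("pics/hc.png",cv2.resize(c,None,fx=3,fy=3,interpolation=cv2.INTER_CUBIC))
```

```text
nose [0.713  0.0006 0.03  ]
soletail [ 0.6664 -0.1856  0.02  ]
m1 [0.6485 0.0357 0.004 ]
m2 [0.745  0.0172 0.004 ]
m3 [ 0.7011 -0.216   0.004 ]
m4 [ 0.6034 -0.1989  0.004 ]
blank tl [0.426  0.0137 0.032 ]
tr [0.4803 0.0113 0.032 ]
br [ 0.4796 -0.1095  0.032 ]
bl [ 0.4235 -0.1111  0.032 ]
0.69 [265.2, 59.5, 304.3, 215.6]
60 277 290; 66 275 303; 72 274 303; 78 275 302; 84 278 299; 90 277 299; 96 276 298; 102 275 297; 108 275 296; 114 274 295; 120 274 295; 126 274 294; 132 273 294; 138 272 293; 144 272 292; 150 272 292; 156 272 291; 162 271 291; 168 271 290; 174 269 290; 180 268 290; 186 267 290; 192 267 290; 198 266 289; 204 267 289; 210 269 288;
```

View pics/hc.png

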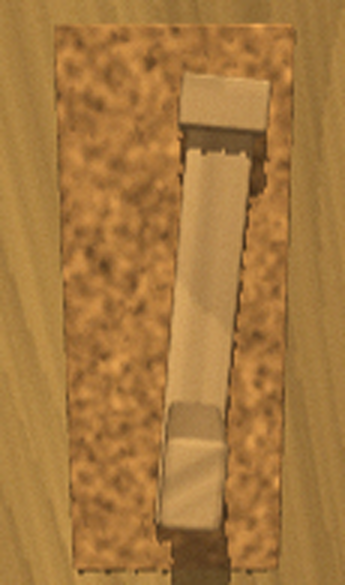

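The close crop shows the nose block front at crop (227,78), and the handle top with corners at crop (168,437), (224,440), (221,530) and (157,527). The whole stick lies on the mat.

Run:
```python
from h import *
np.set_printoptions(precision=4,suppress=True)
s=get_state();print(s["ee_pos"],s["tool_rot"])
f=lambda x,y,z:at("wrist",(x/3+215,y/3+35),z)
c=[f(*p,.1) for p in((168,437),(224,440),(221,530),(157,527))]
h=np.mean(c,0);n1,n2=f(185,74,.03),f(268,82,.03);n=(n1+n2)/2
print(np.array(c),h,n,n-h,np.hypot(*(n-h)[:2]),np.degrees(np.arctan2((n-h)[1],(n-h)[0])))
for a,b in((168,437),(163,420)),((248,153),(224,440)),((185,153),(165,420)): pass
e=f(248,153,.02)-f(228,400,.02);g=f(186,153,.02)-f(165,420,.02);print([np.degrees(np.arctan2(v[1],v[0])) for v in(e,g)])
```

```text
[ 0.6712 -0.1267  0.2912] [0.7709 0.637  0.0001 0.0002]
[[ 0.6656 -0.1238  0.1   ]
 [ 0.6853 -0.1287  0.1   ]
 [ 0.6782 -0.1621  0.1   ]
 [ 0.655  -0.1565  0.1   ]] [ 0.671  -0.1427  0.1   ] [ 0.7124 -0.0005  0.03  ] [ 0.0413  0.1422 -0.07  ] 0.14809554557991222 73.79612452518158
[np.float64(75.33436477378385), np.float64(74.41577078637489)]
```

Call:
play_rows --commands '[[[0,-0.53,-0.9],[0,0,-0.77],0.8],[[0,0,-1],[0,0,0],0.8],[[0,0,-1],[0,0,0],0.8],[[0,0,-1],[0,0,0],0.8],[[0,0,-1],[0,0,0],0.8],[[0,0,-1],[0,0,0],0.8],[[0,0,-1],[0,0,0],0.8],[[0,0,-0.6],[0,0,0],0.8],[[0,0,-0.4],[0,0,0],0.8],[[0,0,0],[0,0,0],0.8],[[0,0,0],[0,0,0],0.1],[[0,0,0],[0,0,0],0.1],[[0,0,0],[0,0,0],0.1],[[0,0,0],[0,0,0],0.1],[[0,0,0],[0,0,0],0.1],[[0,0,0],[0,0,0],0.1],[[0,0,0],[0,0,0],0.1]]' --newtons 60

```text
time: 11.32
ee_pos: [0.6729, -0.1442, 0.0563]
tool_rot: [0.795, 0.606, 0.001, 0.002]
wrist_force: [0.3, 0.4, 6.1]
gripper_width: 0.0238
grip_force: 60.4
```

Call:
play_rows --commands '[[[0,0,0.5],[0,0,0],0.1],[[0,0,1],[0,0,0],0.1],[[0,0,1],[0,0,0],0.1],[[0,0,1],[0,0,0],0.1],[[0,0,0.5],[0,0,0],0.1],[[0,0,0],[0,0,0],0.1]]'

```text
time: 11.82
ee_pos: [0.6737, -0.1444, 0.1794]
tool_rot: [0.795, 0.606, 0.002, 0.004]
wrist_force: [0.4, 0.3, -1.1]
gripper_width: 0.0233
grip_force: 59.6
```

```bash
cat >> h.py <<'E'
from scipy.spatial.transform import Rotation as R
def pose(p,q):
    T=np.eye(4);T[:3,:3]=R.from_quat(q).as_matrix();T[:3,3]=p;return T
E
python3 - <<'E'
from h import *
np.set_printoptions(precision=4,suppress=True)
P=dict(camera_params("wrist"));s=get_state();print(s["ee_pos"],s["tool_rot"],s["wrist_force"],s["moment"])
rel=np.linalg.inv(pose(s["ee_pos"],s["tool_rot"]))@np.array(P["extrinsics"])
q=np.array([.998,.068,0,0]);q/=np.linalg.norm(q)
P["extrinsics"]=pose([.4646,.0572,.3515],q)@rel
f=lambda p,z:at("wrist",(p[0]/2.8+125,p[1]/2.8+90),z,P)
b=np.array([f(p,.032) for p in((500,212),(738,242),(722,321),(490,293))]);print(b,b.mean(0))
an=lambda a,b:np.degrees(np.arctan2(*(a-b)[1::-1]))
print("blank yaw",an(b[0],b[1]),an(b[3],b[2]),an(b[0],b[3])-0)
h=np.array([f(p,.09) for p in((300,100),(435,120),(400,350),(270,325))]);print(h,h.mean(0),an(h[0],h[3]),an(h[1],h[2]),an(h[0],h[1]),an(h[3],h[2]))
fe=np.array([f(p,.034) for p in((437,171),(634,157),(412,281),(588,352))]);print(fe)
print("fence mids",(fe[0]+fe[2])/2,(fe[1]+fe[3])/2)
print(at("wrist",(143,126),.116,P))
r=place_of("stick","side");
E
```

```text
[ 0.6737 -0.1444  0.1794] [0.7952 0.6063 0.0024 0.0038] [ 0.4177  0.3099 -1.0989] [-0.0775 -0.0475 -0.0151]
[[ 0.468   0.0167  0.032 ]
 [ 0.4694 -0.1122  0.032 ]
 [ 0.4252 -0.1139  0.032 ]
 [ 0.4235  0.015   0.032 ]] [ 0.4465 -0.0486  0.032 ]
blank yaw 90.64345368199366 90.74403707965261 2.237405164920024
[[0.5138 0.1199 0.09  ]
 [0.5134 0.0589 0.09  ]
 [0.4034 0.0604 0.09  ]
 [0.4074 0.124  0.09  ]] [0.4595 0.0908 0.09  ] -2.22435516336113 -0.8183875416776927 89.58534054846447 86.36995767876809
[[ 0.485   0.0529  0.034 ]
 [ 0.506  -0.0473  0.034 ]
 [ 0.4249  0.058   0.034 ]
 [ 0.3982 -0.0438  0.034 ]]
fence mids [0.4549 0.0555 0.034 ] [ 0.4521 -0.0455  0.034 ]
[0.5007 0.2202 0.116 ]
```

The guard's yaw comes out nearer 88.3°, so the gate may be only 1–2° past square. I'll nudge it further with the raised side of the held stick against the peg before pushing the blank.

Call:
play_rows --commands '[[[-0.56,0.88,0],[0,0,0.22],0.1],[[-0.56,0.88,0],[0,0,0.22],0.1],[[-0.56,0.88,0],[0,0,0.22],0.1],[[-0.56,0.88,0],[0,0,0.22],0.1],[[-0.56,0.88,0],[0,0,0.22],0.1],[[-0.56,0.88,0],[0,0,0.22],0.1],[[-0.56,0.88,0],[0,0,0.22],0.1],[[-0.56,0.88,0],[0,0,0.22],0.1],[[-0.56,0.88,0],[0,0,0.22],0.1],[[-0.56,0.88,0],[0,0,0.22],0.1],[[-0.56,0.88,0],[0,0,0.22],0.1],[[-0.56,0.88,0],[0,0,0.22],0.1],[[-0.56,0.88,0],[0,0,0.22],0.1],[[0,0,0],[0,0,0],0.1],[[0,0,0],[0,0,0],0.1]]'

```text
time: 13.12
ee_pos: [0.4505, 0.2002, 0.1709]
tool_rot: [0.7, 0.715, -0.002, -0.001]
wrist_force: [0.4, -0.1, -2.1]
gripper_width: 0.0233
grip_force: 59.7
```

```bash
python3 w.py w5 gate_peg stick_mid stick
python3 - <<'E'
from h import *
s=get_state();print(s["tool_rot"],s["wrist_force"],s["moment"])
E
```

```text
13.1667 [0.4515 0.1994 0.1714] [ 0.2104 -0.0573  2.0668 -0.0006  1.136   0.1913]
gate_peg 0.79 [201.7  73.5] [0.4034 0.2933 0.116 ]
stick_mid 0.75 [273.1 142.6] [0.4448 0.2447 0.004 ]
stick_mid 0.33 [236.9 186.1] [0.4089 0.2006 0.004 ]
stick 0.83 [277.7 226.5] [0.4513 0.1581 0.004 ]
[ 7.01245556e-01  7.12919346e-01 -7.53547737e-04 -3.28702316e-04] [ 0.34806899  0.70195533 -2.73243561] [-0.04758228 -0.04160145  0.04750448]
```

View pics/w5.png

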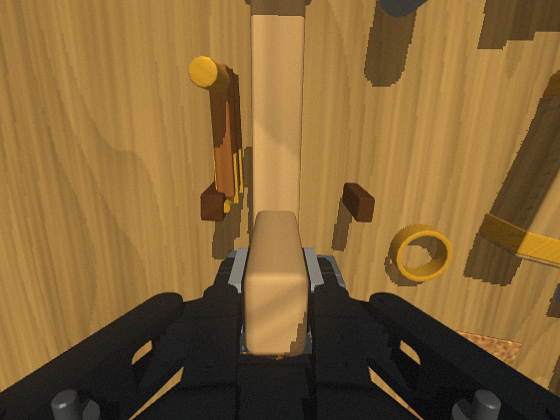

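The view shows the stick held centrally. The peg top is at (203,72) and the gate leans slightly past the feed direction. The hinge post is at (213,205) and the latch post at (358,200).

Call:
play_rows --commands '[[[0,0,-0.45],[0,0,0],0.1],[[0,0,-0.42],[0,0,0],0.1],[[-0.35,0,0],[0,0,0],0.1],[[-0.35,0,0],[0,0,0],0.1],[[-0.2,0,0],[0,0,0],0.1],[[-0.1,0,0],[0,0,0],0.1],[[0,0,0],[0,0,0],0.1]]'

```text
time: 13.9
ee_pos: [0.4226, 0.1996, 0.1485]
tool_rot: [0.701, 0.714, 0.001, 0.0]
wrist_force: [0.8, 0.1, -1.5]
gripper_width: 0.0232
grip_force: 59.9
```

Call:
play_rows --commands '[[[-0.1,0,0],[0,0,0],0.1],[[-0.1,0,0],[0,0,0],0.1],[[0,0,0],[0,0,0],0.1]]'

```text
time: 14.15
ee_pos: [0.4189, 0.1997, 0.1489]
tool_rot: [0.701, 0.713, 0.003, 0.002]
wrist_force: [5.5, -0.5, -2.4]
gripper_width: 0.0235
grip_force: 60.6
```

Call:
play_rows --commands '[[[0.5,0,0],[0,0,0],0.1],[[0.8,0,0.8],[0,0,0],0.1],[[0,0,0.5],[0,0,0],0.1],[[0,0,0],[0,0,0],0.1]]'

```text
time: 14.48
ee_pos: [0.4586, 0.2001, 0.1903]
tool_rot: [0.701, 0.713, 0.002, 0.001]
wrist_force: [0.3, 0.2, -1.8]
gripper_width: 0.0235
grip_force: 60.1
```

```bash
python3 w.py w6 gate_peg gate_hinge
python3 - <<'E'
from h import *
np.set_printoptions(precision=4,suppress=True)
grab_frame("top")
for n,z in dict(gate_peg=.116,gate_hinge=0).items():
    for r in place_of(n,"top")[:2]: print(n,round(r["conf"],2),r["point"],at("top",r["point"],z))
grab_frame("side")
for n,z in dict(gate_peg=.116,gate_hinge=0,guard_entry=0).items():
    for r in place_of(n,"side")[:2]: print(n,round(r["conf"],2),r["point"],at("side",r["point"],z))
E
```

```text
14.5333 [0.457  0.1998 0.1882] [ 0.2084 -0.0678  2.0442  0.0004  1.1631  0.1899]
gate_peg 0.93 [183.6  79.4] [0.3964 0.292  0.116 ]
gate_hinge 0.78 [230.9 182.2] [0.4096 0.2002 0.    ]
gate_hinge 0.19 [275.4 226.4] [0.4588 0.1501 0.    ]
gate_peg 0.74 [232.2, 200.3] [0.5904 0.1318 0.116 ]
gate_peg 0.38 [175.6, 262.7] [0.401  0.2987 0.116 ]
gate_peg 0.66 [280.6, 272.6] [0.4013 0.2887 0.116 ]
gate_hinge 0.77 [290.7, 287.3] [0.4112 0.2101 0.    ]
guard_entry 0.85 [300.5, 247.9] [0.4579 0.0452 0.    ]
```

The push force rose to 5.5 N, so the gate is at its stop. The peg is now at about (0.396,0.292). Next I carry the stick over to behind the blank.

Call:
play_rows --commands '[[[-0.03,-0.96,0],[0,0,-0.025],0.1],[[-0.03,-0.96,0],[0,0,-0.025],0.1],[[-0.03,-0.96,0],[0,0,-0.025],0.1],[[-0.03,-0.96,0],[0,0,-0.025],0.1],[[-0.03,-0.96,0],[0,0,-0.025],0.1],[[-0.03,-0.96,0],[0,0,-0.025],0.1],[[-0.03,-0.96,0],[0,0,-0.025],0.1],[[-0.03,-0.96,0],[0,0,-0.025],0.1],[[-0.03,-0.96,0],[0,0,-0.025],0.1],[[-0.03,-0.96,0],[0,0,-0.025],0.1],[[-0.03,-0.96,0],[0,0,-0.025],0.1],[[-0.03,-0.96,0],[0,0,-0.025],0.1],[[-0.03,-0.96,0],[0,0,-0.025],0.1],[[-0.03,-0.96,0],[0,0,-0.025],0.1],[[-0.03,-0.96,0],[0,0,-0.025],0.1],[[-0.03,-0.96,0],[0,0,-0.025],0.1],[[-0.03,-0.96,0],[0,0,-0.025],0.1],[[0,0,0],[0,0,0],0.1],[[0,0,0],[0,0,0],0.1]]'

```text
time: 16.57
ee_pos: [0.4404, -0.2912, 0.1864]
tool_rot: [0.717, 0.697, 0.0, -0.0]
wrist_force: [0.5, 0.9, -1.7]
gripper_width: 0.0237
grip_force: 59.9
```

```bash
python3 w.py w7 guard_entry blank blank_tail stick_mid
python3 - <<'E'
from h import *
np.set_printoptions(precision=4,suppress=True)
s=get_state();print(s["tool_rot"])
for c in("wrist","top"):
    if c=="top": grab_frame("top")
    for r in silhouettes("blank",c)[:2]:
        m=r["mask"].astype(np.uint8);cs=max(cv2.findContours(m,cv2.RETR_EXTERNAL,cv2.CHAIN_APPROX_NONE)[0],key=cv2.contourArea)
        print(c,r["conf"],r["extent"])
        box=cv2.boxPoints(cv2.minAreaRect(cs));w=np.array([at(c,b,.032) for b in box]);print(w[:,:2].tolist(),w.mean(0))
    if c=="top":
        for n in("blank","blank_tail","guard_entry","guard"):
            for r in place_of(n,c)[:2]: print(n,r["conf"],at(c,r["point"],.016 if "tail" in n else 0))
E
```

```text
16.6167 [ 0.4404 -0.29    0.1862] [-0.7751  0.0031  1.979   0.0005  1.1607 -0.7496]
blank 0.87 [151.   49.1] [ 0.3233 -0.1566  0.    ]
blank_tail 0.79 [210.6  74.1] [ 0.3815 -0.1824  0.016 ]
stick_mid 0.63 [272.9 143.1] [ 0.4374 -0.248   0.004 ]
[ 0.7152  0.6989  0.0001 -0.0002]
wrist 0.75 [56.6, 1.5, 221.9, 99.6]
[[0.25074839212254296, -0.14417910908901316], [0.27780167798277244, -0.10827423460864753], [0.4006825238632801, -0.1645522592033991], [0.37727729390255904, -0.20490220316720642]] [ 0.3266 -0.1555  0.032 ]
wrist 0.3 [346.0, 282.8, 411.0, 299.2]
[[0.512160162272294, -0.39113755267475425], [0.5781241117099405, -0.3909015505720499], [0.5808226649032551, -0.41337323768301987], [0.5135858641694742, -0.41363065808050437]] [ 0.5462 -0.4023  0.032 ]
top 0.79 [308.8, 270.3, 338.1, 307.0]
[[0.27351172717754174, -0.10392197213197837], [0.3947003037831005, -0.1602124346949428], [0.373356567492516, -0.20665526231692025], [0.25228981117800364, -0.1501679174711635]] [ 0.3235 -0.1552  0.032 ]
top 0.69 [271.7, 241.5, 309.5, 258.4]
[[0.46720224088303897, 0.01290757817411299], [0.46855444162973003, -0.11704758070541571], [0.4180588890837869, -0.11733736409530783], [0.41668727372761316, 0.012289484261133375]] [ 0.4426 -0.0523  0.032 ]
blank 0.71 [ 0.3182 -0.1524  0.    ]
blank 0.64 [ 0.4518 -0.0467  0.    ]
blank_tail 0.9 [ 0.3804 -0.1775  0.016 ]
blank_tail 0.68 [ 0.4504 -0.1147  0.016 ]
guard_entry 0.68 [0.4528 0.0649 0.    ]
guard 0.85 [0.4654 0.0912 0.    ]
```

Call:
play_rows --commands '[[[0.08,0,-1],[0,0,0],0.1],[[0,0,-1],[0,0,0],0.1],[[0,0,-1],[0,0,0],0.1],[[0,0,-0.8],[0,0,0],0.1],[[0,0,-0.4],[0,0,0],0.1],[[0,0,0],[0,0,0],0.1],[[0,0,0],[0,0,0],0.1]]'

```text
time: 17.75
ee_pos: [0.4433, -0.2902, 0.0608]
tool_rot: [0.716, 0.698, 0.0, -0.0]
wrist_force: [0.9, 0.3, -1.9]
gripper_width: 0.0234
grip_force: 59.8
```

Call:
play_rows --commands '[[[0,0,-0.2],[0,0,0],0.1],[[0,0,0],[0,0,0],0.1],[[0,0,0],[0,0,0],0.1]]'

```text
time: 18.0
ee_pos: [0.4438, -0.2907, 0.0559]
tool_rot: [0.716, 0.698, 0.0, 0.001]
wrist_force: [-0.2, -0.5, -3.2]
gripper_width: 0.0232
grip_force: 59.9
```

Run:
```python
from h import *
np.set_printoptions(precision=4,suppress=True)
s=get_state();print(s["ee_pos"],s["wrist_force"],s["moment"])
for c,ns in(("side",("stick_mid","stick","blank_tail","blank")),("top",("stick_mid","stick"))):
    grab_frame(c)
    for n in ns:
        for r in place_of(n,c)[:2]: print(c,n,round(r["conf"],2),r["point"],at(c,r["point"],.016 if "tail" in n else 0))
```

```text
[ 0.4438 -0.2907  0.0559] [-0.2387 -0.461  -3.1625] [-0.0497  0.0091  0.0216]
side stick_mid 0.82 [341.3, 198.0] [ 0.4469 -0.2614  0.    ]
side stick 0.63 [346.2, 196.1] [ 0.4362 -0.2799  0.    ]
side stick 0.33 [240.8, 251.0] [0.6073 0.1343 0.    ]
side blank_tail 0.91 [325.5, 216.7] [ 0.4448 -0.1136  0.016 ]
side blank_tail 0.77 [351.3, 210.2] [ 0.3845 -0.1833  0.016 ]
side blank 0.78 [319.3, 232.7] [ 0.4375 -0.0477 -0.    ]
side blank 0.7 [369.5, 222.1] [ 0.3173 -0.168   0.    ]
top stick_mid 0.55 [348.6, 248.4] [ 0.4489 -0.235   0.    ]
top stick 0.92 [366.0, 250.3] [ 0.4432 -0.2918  0.    ]
```

Call:
play_rows --commands '[[[0,0.37,0],[0,0,0],0.1],[[0,0.3,0],[0,0,0],0.1],[[0,0.1,0],[0,0,0],0.1],[[0.02,0.25,0],[0,0,0],0.1],[[0.02,0.25,0],[0,0,0],0.1],[[0.02,0.25,0],[0,0,0],0.1],[[0.02,0.25,0],[0,0,0],0.1],[[0,0,0],[0,0,0],0.1]]'

```text
time: 19.07
ee_pos: [0.4453, -0.2351, 0.0543]
tool_rot: [0.715, 0.699, 0.0, -0.001]
wrist_force: [-0.5, 0.4, -3.5]
gripper_width: 0.0235
grip_force: 59.9
```

```bash
cat > b.py <<'E'
from h import *
np.set_printoptions(precision=4,suppress=True)
s=get_state();print(s["time"],s["ee_pos"],s["tool_rot"],s["wrist_force"],s["moment"])
import sys
for c in sys.argv[1:]:
    grab_frame(c)
    for n in("blank","blank_tail","guard"):
        for r in place_of(n,c)[:2]:
            p=at(c,r["point"],.016 if "tail" in n else 0)
            if p[0]>.4: print(c,n,round(r["conf"],2),p)
    for r in silhouettes("blank",c)[:2]:
        m=r["mask"].astype(np.uint8);cs=max(cv2.findContours(m,cv2.RETR_EXTERNAL,cv2.CHAIN_APPROX_NONE)[0],key=cv2.contourArea)
        w=np.array([at(c,b,.032)[:2] for b in cv2.boxPoints(cv2.minAreaRect(cs))])
        if w[:,0].mean()>.4: print(c,"mask",r["conf"],w.tolist())
E
python3 b.py top side
```

```text
19.0667 [ 0.4453 -0.2351  0.0543] [ 0.7154  0.6987  0.0003 -0.0009] [-0.4514  0.4015 -3.4888] [-0.0765 -0.0376 -0.0027]
top blank 0.57 [ 0.4525 -0.0201  0.    ]
top blank_tail 0.89 [ 0.4488 -0.0871  0.016 ]
top guard 0.85 [0.4612 0.0908 0.    ]
top mask 0.76 [[0.4700337286723693, 0.04150876304331878], [0.47138141630151026, -0.0821541572590305], [0.43033270307409244, -0.08245794028562303], [0.42894868003973524, 0.04094516003676382]]
top mask 0.51 [[0.6698823029797086, -0.3210496315365238], [0.706170190023379, -0.3923879352180693], [0.6489658064660979, -0.4201752460235036], [0.6131081917647192, -0.34891682185097467]]
side blank 0.63 [ 0.4463 -0.0176  0.    ]
side blank_tail 0.76 [ 0.4625 -0.0952  0.016 ]
side guard 0.59 [0.4608 0.0918 0.    ]
side mask 0.59 [[0.473260247449967, 0.0007531500436901428], [0.48730719810317014, -0.09824364566133448], [0.4186223960934906, -0.07731151593161023], [0.4082687537827746, 0.01826703210599323]]
```

Call:
play_rows --commands '[[[0.013,0.3,0],[0,0,0],0.1],[[0.013,0.3,0],[0,0,0],0.1],[[0.013,0.3,0],[0,0,0],0.1],[[0.013,0.3,0],[0,0,0],0.1],[[0.013,0.3,0],[0,0,0],0.1],[[0.013,0.3,0],[0,0,0],0.1],[[0.013,0.3,0],[0,0,0],0.1],[[0.013,0.3,0],[0,0,0],0.1],[[0,0,0],[0,0,0],0.1]]'

```text
time: 20.32
ee_pos: [0.4481, -0.1627, 0.0542]
tool_rot: [0.715, 0.699, 0.0, -0.001]
wrist_force: [-0.0, 0.1, -2.6]
gripper_width: 0.0232
grip_force: 59.9
```

```bash
python3 b.py top
```

```text
20.3167 [ 0.4481 -0.1627  0.0542] [ 0.7153  0.6989  0.0002 -0.0011] [-0.0037  0.0795 -2.5719] [-0.0697  0.0244  0.0384]
top blank 0.78 [0.4613 0.0602 0.    ]
top blank 0.74 [ 0.4511 -0.0104  0.    ]
top blank_tail 0.87 [ 0.4489 -0.0035  0.016 ]
top guard 0.6 [0.4563 0.0907 0.    ]
top guard 0.25 [ 0.8271 -0.0299  0.    ]
top mask 0.55 [[0.4729718950190651, 0.06061416350273778], [0.473815771812856, -0.012388759055239456], [0.43274586912811985, -0.01283890471711158], [0.43186297158437803, 0.060009020213295156]]
```

Call:
play_rows --commands '[[[0.01,0.3,0],[0,0,0],0.1],[[0.01,0.3,0],[0,0,0],0.1],[[0.01,0.3,0],[0,0,0],0.1],[[0.01,0.3,0],[0,0,0],0.1],[[0.01,0.3,0],[0,0,0],0.1],[[0.01,0.3,0],[0,0,0],0.1],[[0.01,0.3,0],[0,0,0],0.1],[[0.01,0.3,0],[0,0,0],0.1],[[0.01,0.3,0],[0,0,0],0.1],[[0.01,0.3,0],[0,0,0],0.1],[[0.01,0.3,0],[0,0,0],0.1],[[0.01,0.3,0],[0,0,0],0.1],[[0.01,0.3,0],[0,0,0],0.1],[[0.01,0.2,0],[0,0,0],0.1],[[0,0,0],[0,0,0],0.1]]'

```text
time: 21.82
ee_pos: [0.4525, -0.0405, 0.0544]
tool_rot: [0.715, 0.699, 0.0, -0.001]
wrist_force: [-0.2, -0.7, -2.1]
gripper_width: 0.023
grip_force: 59.9
```

```bash
python3 b.py top side
```

```text
21.8167 [ 0.4525 -0.0405  0.0544] [ 0.7153  0.6988  0.0001 -0.0006] [-0.1836 -0.6726 -2.1289] [-0.0458 -0.0188  0.0098]
top blank 0.68 [0.4691 0.1778 0.    ]
top blank_tail 0.69 [0.4529 0.1154 0.016 ]
top guard 0.64 [0.4619 0.0898 0.    ]
top mask 0.81 [[0.48015732330992905, 0.23671054332755198], [0.4815661497489169, 0.13404200056699914], [0.4403553113100825, 0.1332727929453935], [0.43880179901748984, 0.2357167295263511]]
side blank 0.85 [0.4534 0.1709 0.    ]
side blank_tail 0.63 [0.4526 0.1087 0.016 ]
side guard 0.94 [0.4576 0.0987 0.    ]
side mask 0.65 [[0.4805777778945478, 0.2579457980012617], [0.48641344509991236, 0.09317923125634331], [0.4272277501561135, 0.11913408397156022], [0.42646837393241877, 0.2774680904819937]]
```

Call:
play_rows --commands '[[[0.01,0.25,0],[0,0,0],0.1],[[0.01,0.25,0],[0,0,0],0.1],[[0.01,0.25,0],[0,0,0],0.1],[[0,0.15,0],[0,0,0],0.1],[[0,0.08,0],[0,0,0],0.1],[[0,0,0],[0,0,0],0.1]]'

```text
time: 22.82
ee_pos: [0.4536, -0.0116, 0.0546]
tool_rot: [0.715, 0.699, 0.0, -0.0]
wrist_force: [1.1, 0.2, -2.9]
gripper_width: 0.023
grip_force: 60.0
```

```bash
python3 b.py top side
```

```text
22.8167 [ 0.4536 -0.0116  0.0546] [ 0.7154  0.6988  0.0001 -0.0003] [ 1.1093  0.2033 -2.9368] [-0.0518 -0.004  -0.0055]
top blank 0.63 [0.4667 0.2126 0.    ]
top blank_tail 0.96 [0.4573 0.1416 0.016 ]
top guard 0.82 [0.4665 0.0834 0.    ]
top guard 0.38 [ 0.5055 -0.4341  0.    ]
top mask 0.88 [[0.439579563695103, 0.26623824050811706], [0.48214369271414903, 0.265272657552392], [0.4778387710639345, 0.13551762054275737], [0.43550104830721353, 0.13675395561687467]]
side blank 0.82 [0.4513 0.2056 0.    ]
side blank 0.68 [0.4592 0.1709 0.    ]
side blank_tail 0.64 [0.4561 0.141  0.016 ]
side guard 0.77 [ 0.4536  0.0997 -0.    ]
```

Call:
play_rows --commands '[[[0,0.1,0],[0,0,0],0.1],[[0,0.04,0],[0,0,0],0.1],[[0,0,0],[0,0,0],0.1],[[-0.01,-0.4,0],[0,0,0],0.1],[[-0.024,-0.8,0],[0,0,0],0.1],[[-0.024,-0.8,0],[0,0,0],0.1],[[-0.024,-0.8,0],[0,0,0],0.1],[[-0.024,-0.8,0],[0,0,0],0.1],[[-0.024,-0.8,0],[0,0,0],0.1],[[-0.024,-0.8,0],[0,0,0],0.1],[[-0.024,-0.8,0],[0,0,0],0.1],[[0,-0.3,0.4],[0,0,0],0.1],[[0,0,1],[0,0,0],0.1],[[0,0,1],[0,0,0],0.1],[[0,0,1],[0,0,0],0.1],[[0,0,0.5],[0,0,0],0.1],[[0,0,0],[0,0,0],0.1]]'

```text
time: 24.73
ee_pos: [0.4508, -0.1989, 0.1764]
tool_rot: [0.716, 0.698, 0.001, 0.005]
wrist_force: [1.2, -0.2, -1.4]
gripper_width: 0.0232
grip_force: 60.1
```

```bash
python3 b.py top side
```

```text
24.7333 [ 0.4508 -0.1989  0.1764] [0.7157 0.6984 0.001  0.0046] [ 1.214  -0.226  -1.3753] [-0.1204 -0.0394  0.0458]
top blank 0.91 [0.463  0.1997 0.    ]
top blank_tail 0.82 [0.4527 0.1496 0.016 ]
top blank_tail 0.61 [ 0.5014 -0.4283  0.016 ]
top guard 0.77 [0.4657 0.0918 0.    ]
top mask 0.72 [[0.44161578226280723, 0.27146430431354235], [0.4852768850433088, 0.2683121315057043], [0.4745729055577376, 0.13726443442502692], [0.431176272505768, 0.14067315963030555]]
side blank 0.79 [0.4565 0.2041 0.    ]
side blank_tail 0.64 [0.4588 0.1322 0.016 ]
side guard 0.82 [0.4502 0.105  0.    ]
side guard 0.44 [0.4667 0.1189 0.    ]
side mask 0.61 [[0.4786438976309429, 0.29516316286823463], [0.4947891907509383, 0.12282186697622133], [0.4294864350300598, 0.1450024319938037], [0.41966210487077343, 0.3109019805445469]]
```

The blank is out beyond the guard and roughly in line with it. Now the stick goes back to the mat.

Call:
play_rows --commands '[[[0.89,0.22,0],[0,0,-0.205],0.1],[[0.89,0.22,0],[0,0,-0.205],0.1],[[0.89,0.22,0],[0,0,-0.205],0.1],[[0.89,0.22,0],[0,0,-0.205],0.1],[[0.89,0.22,0],[0,0,-0.205],0.1],[[0.89,0.22,0],[0,0,-0.205],0.1],[[0.89,0.22,0],[0,0,-0.205],0.1],[[0.89,0.22,0],[0,0,-0.205],0.1],[[0,0,-0.5],[0,0,0],0.1],[[0,0,-1],[0,0,0],0.1],[[0,0,-0.8],[0,0,0],0.1],[[0,0,-0.5],[0,0,0],0.1],[[0,0,0],[0,0,0],0.1],[[0,0,0],[0,0,0],0.1]]'

```text
time: 26.4
ee_pos: [0.661, -0.1444, 0.0862]
tool_rot: [0.771, 0.637, -0.001, -0.001]
wrist_force: [0.8, 0.4, -2.3]
gripper_width: 0.0232
grip_force: 60.3
```

Run:
```python
from h import *
np.set_printoptions(precision=4,suppress=True)
s=get_state();print(s["time"],s["ee_pos"],s["tool_rot"],s["wrist_force"],s["moment"])
f=R.from_quat(s["tool_rot"]).as_matrix();print(f,np.degrees(np.arctan2(f[1,0],f[0,0])))
im=grab_frame("top")
r=silhouettes("mat","top")[0];m=r["mask"].astype(np.uint8)
cs=np.vstack(cv2.findContours(m,cv2.RETR_EXTERNAL,cv2.CHAIN_APPROX_NONE)[0]);print(r["conf"],np.array([at("top",b,.004)[:2] for b in cv2.boxPoints(cv2.minAreaRect(cs))]))
for n in("mat","stick","stick_mid"):
    for r in place_of(n,"top")[:1]: print(n,r["conf"],at("top",r["point"],.004 if n=="mat" else .03))
```

```text
26.4 [ 0.661  -0.1444  0.0862] [ 0.7706  0.6373 -0.0007 -0.0013] [ 0.7901  0.3803 -2.2669] [-0.0743 -0.0507  0.009 ]
[[ 0.1876  0.9822 -0.0028]
 [ 0.9822 -0.1876  0.0011]
 [ 0.0005 -0.003  -1.    ]] 79.18847159351509
0.72 [[ 0.648   0.0361]
 [ 0.7463  0.0164]
 [ 0.7219 -0.0992]
 [ 0.624  -0.0787]]
mat 0.72 [ 0.6753 -0.1043  0.004 ]
stick 0.74 [ 0.8146 -0.0311  0.03  ]
stick_mid 0.64 [ 0.6643 -0.082   0.03  ]
```

Call:
play_rows --commands '[[[0.1,-0.03,-0.5],[0,0,0],0.1],[[0,0,-0.3],[0,0,0],0.1],[[0,0,-0.1],[0,0,0],0.1],[[0,0,0],[0,0,0],0.1],[[0,0,0],[0,0,0],0.1]]'

```text
time: 27.07
ee_pos: [0.6644, -0.1452, 0.0595]
tool_rot: [0.771, 0.637, -0.0, -0.001]
wrist_force: [-0.2, -0.4, -2.8]
gripper_width: 0.0236
grip_force: 60.3
```

Call:
play_rows --commands '[[[0,0,-0.05],[0,0,0],0.1],[[0,0,-0.03],[0,0,0],0.1],[[0,0,0],[0,0,0],0.1],[[0,0,0],[0,0,0],0.1]]'

```text
time: 27.4
ee_pos: [0.6651, -0.1455, 0.0585]
tool_rot: [0.771, 0.637, 0.0, 0.0]
wrist_force: [0.3, 0.2, -2.5]
gripper_width: 0.0233
grip_force: 60.3
```

Call:
play_rows --commands '[[[0,0,-0.05],[0,0,0],0.1],[[0,0,0],[0,0,0],0.1],[[0,0,0],[0,0,0],0.1]]'

```text
time: 27.65
ee_pos: [0.6649, -0.1454, 0.0567]
tool_rot: [0.771, 0.637, -0.0, -0.0]
wrist_force: [-0.4, 0.2, -3.1]
gripper_width: 0.0233
grip_force: 60.3
```

Call:
play_rows --commands '[[[0,0,-0.04],[0,0,0],0.1],[[0,0,0],[0,0,0],0.1],[[0,0,0],[0,0,0],0.1]]'

```text
time: 27.9
ee_pos: [0.6652, -0.1455, 0.0564]
tool_rot: [0.77, 0.637, 0.0, 0.0]
wrist_force: [-2.0, -0.1, 2.1]
gripper_width: 0.0229
grip_force: 60.8
```

Call:
play_rows --commands '[[[0,0,0],[0,0,0],0.5],[[0,0,0],[0,0,0],0.7],[[0,0,0],[0,0,0],0.7],[[0,0,0],[0,0,0],0.7],[[0,0,0.4],[0,0,0],0.7],[[0,0,0.8],[0,0,0],0.7],[[0,0,1],[0,0,0],0.7],[[0,0,1],[0,0,0],0.7],[[0,0,1],[0,0,0],0.7],[[0,0,1],[0,0,0],0.7],[[0,0,1],[0,0,0],0.7],[[0,0,1],[0,0,0],0.7],[[0,0,0],[0,0,0],0.7],[[0,0,0],[0,0,0],0.7]]'

```text
time: 29.07
ee_pos: [0.6662, -0.1459, 0.276]
tool_rot: [0.77, 0.637, 0.002, 0.003]
wrist_force: [0.6, -0.4, -0.2]
gripper_width: 0.0596
grip_force: 0.0
```

```bash
python3 w.py w8 stick stick_mid mat
python3 - <<'E'
from h import *
np.set_printoptions(precision=4,suppress=True)
for n in("stick","mat"):
    r=silhouettes(n,"wrist")[0];cs=np.vstack(cv2.findContours(r["mask"].astype(np.uint8),cv2.RETR_EXTERNAL,cv2.CHAIN_APPROX_NONE)[0])
    print(n,r["conf"],r["extent"],np.array([at("wrist",b,.004)[:2] for b in cv2.boxPoints(cv2.minAreaRect(cs))]))
    ys,xs=np.nonzero(r["mask"])
    for y in range(ys.min(),ys.max()+1,10): q=xs[ys==y];print(y,q.min(),q.max(),end="; ")
E
```

```text
29.1167 [ 0.6652 -0.1455  0.2729] [-0.3641  0.271   1.5196 -0.      1.3487 -0.1756]
stick 0.88 [272.9 167.7] [ 0.664  -0.1429  0.004 ]
stick_mid 0.82 [272.2 122.6] [ 0.6741 -0.0857  0.004 ]
stick_mid 0.15 [57.7  1.5] [0.456  0.0942 0.004 ]
mat 0.59 [277.6 128.6] [ 0.6795 -0.0945  0.    ]
stick 0.88 [258.8, 41.5, 294.5, 202.4] [[ 0.6698  0.0074]
 [ 0.7069  0.0003]
 [ 0.6729 -0.1916]
 [ 0.6303 -0.1835]]
44 261 288; 54 259 290; 64 260 289; 74 263 285; 84 263 285; 94 263 285; 104 263 285; 114 262 285; 124 263 286; 134 263 284; 144 263 284; 154 263 284; 164 263 284; 174 262 285; 184 262 285; 194 261 284; mat 0.88 [234.1, 23.7, 316.9, 215.6] [[ 0.6435  0.034 ]
 [ 0.7393  0.0156]
 [ 0.7034 -0.2178]
 [ 0.59   -0.1963]]
24 233 313; 34 232 314; 44 232 314; 54 232 314; 64 233 313; 74 233 313; 84 233 313; 94 234 312; 104 234 312; 114 234 312; 124 235 311; 134 235 311; 144 234 311; 154 235 310; 164 236 310; 174 236 309; 184 237 309; 194 237 309; 204 237 308; 214 238 308;
```

The stick lies flat and centred on the mat, with over 20 mm of mat to spare at each end. One near look at the blank and gate remains.

Call:
play_rows --commands '[[[-0.62,0.92,0.2],[0,0,0],0.7],[[-0.62,0.92,0.2],[0,0,0],0.7],[[-0.62,0.92,0.2],[0,0,0],0.7],[[-0.62,0.92,0.2],[0,0,0],0.7],[[-0.62,0.92,0.2],[0,0,0],0.7],[[-0.62,0.92,0.2],[0,0,0],0.7],[[-0.62,0.92,0.2],[0,0,0],0.7],[[-0.62,0.92,0.2],[0,0,0],0.7],[[-0.62,0.92,0.2],[0,0,0],0.7],[[-0.62,0.92,0.2],[0,0,0],0.7],[[-0.62,0.92,0.2],[0,0,0],0.7],[[0,0,0],[0,0,0],0.7],[[0,0,0],[0,0,0],0.7]]'

```text
time: 30.45
ee_pos: [0.4597, 0.1592, 0.3375]
tool_rot: [0.77, 0.639, 0.0, 0.0]
wrist_force: [0.6, 0.5, 0.7]
gripper_width: 0.0597
grip_force: 0.0
```

```bash
python3 w.py w9 guard_entry gate_peg gate_hinge blank blank_tail
python3 - <<'E'
from h import *
np.set_printoptions(precision=4,suppress=True)
for n,z in(("blank",.032),("guard",.09),("gate_peg",.07)):
    for r in silhouettes(n,"wrist")[:2]:
        cs=max(cv2.findContours(r["mask"].astype(np.uint8),cv2.RETR_EXTERNAL,cv2.CHAIN_APPROX_NONE)[0],key=cv2.contourArea)
        print(n,r["conf"],r["extent"],np.array([at("wrist",b,z)[:2] for b in cv2.boxPoints(cv2.minAreaRect(cs))]).round(4).tolist())
E
```

```text
30.5 [0.4601 0.1583 0.337 ] [ 0.1228 -0.2043  1.893  -0.0005  1.4534  0.31  ]
gate_peg 0.92 [194.8  68.8] [0.395  0.2914 0.116 ]
gate_peg 0.38 [424.2 405.3] [ 0.6143 -0.2238  0.116 ]
gate_hinge 0.72 [235.4 143.7] [0.4042 0.1986 0.    ]
blank 0.97 [234.4 344.5] [ 0.3222 -0.1568  0.    ]
blank 0.89 [265.9 131.2] [0.4531 0.2082 0.    ]
blank_tail 0.87 [276.6 175.1] [0.4571 0.1428 0.016 ]
blank_tail 0.67 [266.3 356.3] [ 0.3782 -0.1796  0.016 ]
blank 0.73 [246.0, 83.6, 289.6, 181.1] [[0.4394, 0.2682], [0.4831, 0.2661], [0.4798, 0.1368], [0.4322, 0.1385]]
blank 0.6 [201.4, 329.3, 272.3, 363.3] [[0.2578, -0.1481], [0.2861, -0.0868], [0.3985, -0.1391], [0.3739, -0.2034]]
guard 0.83 [188.8, 59.1, 335.5, 299.1] [[0.401, 0.1483], [0.5145, 0.1427], [0.5124, -0.0146], [0.386, -0.0105]]
gate_peg 0.58 [189.1, 61.1, 240.6, 147.7] [[0.3743, 0.3068], [0.4052, 0.3143], [0.4372, 0.2019], [0.4042, 0.1926]]
```

```bash
python3 -c "
from plant import *
print(hand_in())"
```

```text
the job is handed in; nothing more can be done
None
```

I handed the job in at about 31 s: the gate is open at its stop, the blank lies about 17 mm clear beyond the guard and within about a degree of in line with it, and the push stick is flat and centred on the mat; no verdict came back.

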